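Feel for loose knobs and pile up the boxes that need fixing

ROBOT

A 6-joint arm with a two-finger parallel gripper is mounted at the origin on the work surface. World frame = base frame: x ahead of the robot, y to its left, z up, the work surface at z = 0. Lengths are in mm, angles in rad, forces in N, time in s.
With the tool pointing down it reaches from about 350 to 950 mm from the base axis. Payload 17.4 kg.
Tool frame: the origin (TCP) lies midway between the tips of the shut fingers; the grasp point (between the pads) lies 19 mm behind it; z points along the fingers, y is the line along which they close (so a half turn about z gives the same grasp; the last joint's range is limited). The gripper opens to 93 mm and grips with 3 to 60 N. Pads are 15 mm wide; open, the fingers measure 128 mm over their backs; the gripper's body (75 mm by 188 mm) begins 65 mm behind the grasp point.
Start: joints at [1.294, 0.116, 1.442, -0, 1.584, -0.038], TCP at [159.67, 655.849, 218.646] pointing down, gripper open.
Joint ranges: [-2.83, 2.83], [-0.83, 2.19], [0.07, 2.5], [-1.14, 4.28], [0.01, 3], [-2.97, 2.97]. Speed limits (rad/s): [1.89, 1.89, 2.22, 3.14, 3.14, 3.14].

INTERFACE

Orientations are given as a rotation vector (axis times angle).
In Python, from bench import robot gives the robot as it stands.
- The arm moves only by the tool send_rows, never from a script. Its argument "steps" is a list of rows, each a list of 2 entries, a list of its own where there are three numbers: the shift along the tool's x, y, z scaled (see below), then the turn about the tool's z scaled (see below). In form: [[[dx, dy, dz], twist], ...]. A call has 1 to 8 rows; each row shifts and turns the commanded pose from where the row before left it, along the tool's axes as they then stand; what a row does not reach is not made up. The controller multiplies each number of a shift by 0.25 m and each number of a turn by pi/2 rad. A row lasts 1/8 s, in which the tool goes at most 62.5 mm and 10.7 degrees, less where a joint would pass 70% of its speed; a pose out of reach is approached as far as the arm can. A call with a number of a shift or a turn outside -1 to 1 is refused whole. A call with a gripper value outside its range is refused whole. "claw" is the closure, from -1 (fully open) to 1 (shut), set as the call begins (left out, the last holds). The fingers move at their own pace and stop on an object; "force" is the grip in N (left out, the last holds). Time passes only in rows, so rows that do not move let the fingers close. It gives the time, the measured TCP pose, the force, the opening and the grip force at its end, in the units of the state.
- robot.read_state(): the state, without advancing time (a new reading comes with each control period).
- robot.camera(name): name is "side" or "top"; returns a dict with "color" (400x640x3 uint8, red, green, blue), "camera_matrix" (3x3 intrinsics, pixels), "eye" and "attitude" of the camera in the world. Camera axes: x right, y down, z forward; pixel columns grow to the right and rows downward; lengths in mm; the calibration is good to about 2 mm. A picture is of the moment at which its call begins. There is no depth.
- robot.job_done(): hands the job in; it is judged then, once.
The state is a dict: "time_s": time; "qpos": joint angles; "qd": joint speeds; "effort": joint torques, N m; "tool_pos": TCP position; "ee_rot": TCP orientation; "contact_force": force on the tool from outside, world axes, zero at the start; "wrist_torque": the same for the moment, N m; "finger_gap": finger opening in mm; "grasp_force": force on a finger pad.
Only numpy, scipy, OpenCV 4.12 (cv2) and the standard library are available. Lean on these libraries where they do the work, as an engineer would, in place of code of your own. Each camera call takes 0.05 s, during which the arm holds its last target. There are 200 camera calls.

TASK

Wiggle the black knobs of the flat boxes in the rack from side to side, both ways, to feel which have worked loose, and leave each loose one pushed well over to one side as a sign. Then stack the boxes with loose knobs squarely one on top of the other, knobs at the same end, in the middle of the cork mat, and let go. Leave the boxes with firm knobs in their pockets and everything else where it stands.

Things in the scene. Friction and masses are not known exactly. Their poses are not given: they have to be found in the camera images.
- box_a: one of four look-alike flat closed wooden boxes, 100 (its x) x 50 (its y) x 26 mm high, about 0.3 kg, flat top; origin at the centre of its underside, z up. A black ball knob on a stem sticks out of its front (-x) end. At the start it lies in a rack pocket, knob towards the robot. The letter tells nothing: any box may lie in any pocket
- box_b: one of four look-alike flat closed wooden boxes, 100 (its x) x 50 (its y) x 26 mm high, about 0.3 kg, flat top; origin at the centre of its underside, z up. A black ball knob on a stem sticks out of its front (-x) end. At the start it lies in a rack pocket, knob towards the robot. The letter tells nothing: any box may lie in any pocket
- box_c: one of four look-alike flat closed wooden boxes, 100 (its x) x 50 (its y) x 26 mm high, about 0.3 kg, flat top; origin at the centre of its underside, z up. A black ball knob on a stem sticks out of its front (-x) end. At the start it lies in a rack pocket, knob towards the robot. The letter tells nothing: any box may lie in any pocket
- box_d: one of four look-alike flat closed wooden boxes, 100 (its x) x 50 (its y) x 26 mm high, about 0.3 kg, flat top; origin at the centre of its underside, z up. A black ball knob on a stem sticks out of its front (-x) end. At the start it lies in a rack pocket, knob towards the robot. The letter tells nothing: any box may lie in any pocket
- ball_a (a point): centre of box_a's black ball, 22 mm across, 80 mm from the box's origin along its -x (30 mm out from its front), 13 mm above its underside. Firm: rigid with its box; moves some 3 mm, till the box meets the pocket's sides. Loose: swings level about the stem's root, 10 mm to either side, resists a push with under 1 N up to its stop (clamped hard between fingers it cannot turn freely: some 10 N), stays where left
- ball_b (a point): centre of box_b's black ball, 22 mm across, 80 mm from the box's origin along its -x (30 mm out from its front), 13 mm above its underside. Firm: rigid with its box; moves some 3 mm, till the box meets the pocket's sides. Loose: swings level about the stem's root, 10 mm to either side, resists a push with under 1 N up to its stop (clamped hard between fingers it cannot turn freely: some 10 N), stays where left
- ball_c (a point): centre of box_c's black ball, 22 mm across, 80 mm from the box's origin along its -x (30 mm out from its front), 13 mm above its underside. Firm: rigid with its box; moves some 3 mm, till the box meets the pocket's sides. Loose: swings level about the stem's root, 10 mm to either side, resists a push with under 1 N up to its stop (clamped hard between fingers it cannot turn freely: some 10 N), stays where left
- ball_d (a point): centre of box_d's black ball, 22 mm across, 80 mm from the box's origin along its -x (30 mm out from its front), 13 mm above its underside. Firm: rigid with its box; moves some 3 mm, till the box meets the pocket's sides. Loose: swings level about the stem's root, 10 mm to either side, resists a push with under 1 N up to its stop (clamped hard between fingers it cannot turn freely: some 10 N), stays where left
- rack: fixed wooden rack board, 118 (its x) x 320 (its y) x 16 mm high, front -x; four open-topped pockets at y = -120, -40, 40, 120 mm, each 102 x 52 mm, floor 6 mm above the table, side and back walls 16 mm, front wall 11 mm above the table, so the upper 16 mm of a box stands free, 30 mm between neighbours. Boxes lift straight out. Origin at the centre of its underside
- mat: fixed square cork mat, 150 x 150 x 4 mm, beside the rack, to its left or right; origin at the centre of its underside, on the table
- glue: bystander: white glue bottle, 54 mm in diameter, 150 mm tall, standing beyond the gap between rack and mat; origin at the centre of its underside
- ramekin: bystander: open glass ramekin, 76 mm across the rim, 45 mm high, near the back; origin at the centre of its underside
- castor: bystander: green plastic castor standing on its wheel, square steel plate on top, 50 x 50 mm, 64 mm high, near the back; origin at the centre of its underside
- level: bystander: aluminium level, 206 mm long (its y), 24 mm wide, 44 mm high, along the back edge in front of the low pegboard; origin at the centre of its underside
Mind the look-alikes: they are no part of the job. Leave any blue or purple look-alike of the box_a alone.

How it is judged (in metres and radians):
On the way, in this order (a step that is already met when the one before it is completed fails the run):
1. a loose knob has been swung to the +y side of its box ((y of ball_a in the frame of box_a above 0.006 m or y of ball_b in the frame of box_b above 0.006 m or y of ball_c in the frame of box_c above 0.006 m or y of ball_d in the frame of box_d above 0.006 m)), for 0.05 s.
2. a loose knob, the same or another, has been swung to the -y side of its box ((y of ball_a in the frame of box_a below -0.006 m or y of ball_b in the frame of box_b below -0.006 m or y of ball_c in the frame of box_c below -0.006 m or y of ball_d in the frame of box_d below -0.006 m)), for 0.05 s.
3. the first box with a loose knob lies on the mat (((height (world z) of box_a below 0.009 m and horizontal distance between box_a and mat below 0.03 m) or (height (world z) of box_b below 0.009 m and horizontal distance between box_b and mat below 0.03 m) or (height (world z) of box_c below 0.009 m and horizontal distance between box_c and mat below 0.03 m) or (height (world z) of box_d below 0.009 m and horizontal distance between box_d and mat below 0.03 m))), for 0.2 s.
At the end, for the whole second after the job is handed in: The boxes with loose knobs, knobs still over to a side by 4 mm, lie flat and still in one pile, each centre within 30 mm of the mat's, centres within 7 mm and sides within 0.1 rad of each other, knobs at the same end; the boxes with firm knobs lie still, within 12 mm of where they started (((height (world z) of box_a below 0.009 m and horizontal distance between box_a and mat below 0.03 m) or (height (world z) of box_b below 0.009 m and horizontal distance between box_b and mat below 0.03 m) or (height (world z) of box_c below 0.009 m and horizontal distance between box_c and mat below 0.03 m) or (height (world z) of box_d below 0.009 m and horizontal distance between box_d and mat below 0.03 m)) and ((height (world z) of box_a between 0.026 and 0.036 m and horizontal distance between box_a and mat below 0.03 m) or (height (world z) of box_b between 0.026 and 0.036 m and horizontal distance between box_b and mat below 0.03 m) or (height (world z) of box_c between 0.026 and 0.036 m and horizontal distance between box_c and mat below 0.03 m) or (height (world z) of box_d between 0.026 and 0.036 m and horizontal distance between box_d and mat below 0.03 m)) and (distance of box_a from where it was at the start of the episode below 0.012 m or (horizontal distance between box_a and mat below 0.03 m and angle between box_a's own z axis and vertical below 0.06 rad and (y of ball_a in the frame of box_a above 0.004 m or y of ball_a in the frame of box_a below -0.004 m))) and linear speed of each of box_a, box_b, box_c, box_d below 0.02 m/s and angular speed of each of box_a, box_b, box_c, box_d below 0.1 rad/s and (distance of box_b from where it was at the start of the episode below 0.012 m or (horizontal distance between box_b and mat below 0.03 m and angle between box_b's own z axis and vertical below 0.06 rad and (y of ball_b in the frame of box_b above 0.004 m or y of ball_b in the frame of box_b below -0.004 m))) and (distance of box_c from where it was at the start of the episode below 0.012 m or (horizontal distance between box_c and mat below 0.03 m and angle between box_c's own z axis and vertical below 0.06 rad and (y of ball_c in the frame of box_c above 0.004 m or y of ball_c in the frame of box_c below -0.004 m))) and (distance of box_d from where it was at the start of the episode below 0.012 m or (horizontal distance between box_d and mat below 0.03 m and angle between box_d's own z axis and vertical below 0.06 rad and (y of ball_d in the frame of box_d above 0.004 m or y of ball_d in the frame of box_d below -0.004 m))) and (horizontal distance between box_a and box_b above 0.06 m or (horizontal distance between box_a and box_b below 0.007 m and angle between the x axis of box_a and the x axis of box_b, either way round below 0.1 rad and horizontal distance between ball_a and ball_b below 0.05 m)) and (horizontal distance between box_a and box_c above 0.06 m or (horizontal distance between box_a and box_c below 0.007 m and angle between the x axis of box_a and the x axis of box_c, either way round below 0.1 rad and horizontal distance between ball_a and ball_c below 0.05 m)) and (horizontal distance between box_a and box_d above 0.06 m or (horizontal distance between box_a and box_d below 0.007 m and angle between the x axis of box_a and the x axis of box_d, either way round below 0.1 rad and horizontal distance between ball_a and ball_d below 0.05 m)) and (horizontal distance between box_b and box_c above 0.06 m or (horizontal distance between box_b and box_c below 0.007 m and angle between the x axis of box_b and the x axis of box_c, either way round below 0.1 rad and horizontal distance between ball_b and ball_c below 0.05 m)) and (horizontal distance between box_b and box_d above 0.06 m or (horizontal distance between box_b and box_d below 0.007 m and angle between the x axis of box_b and the x axis of box_d, either way round below 0.1 rad and horizontal distance between ball_b and ball_d below 0.05 m)) and (horizontal distance between box_c and box_d above 0.06 m or (horizontal distance between box_c and box_d below 0.007 m and angle between the x axis of box_c and the x axis of box_d, either way round below 0.1 rad and horizontal distance between ball_c and ball_d below 0.05 m))); the robot touches nothing.
It fails at once if a box is moved by more than 20 mm while its knob is not over to a side by 2.5 mm (a firm knob never is) ((distance of box_a from where it was at the start of the episode above 0.02 m and not (y of ball_a in the frame of box_a above 0.0025 m or y of ball_a in the frame of box_a below -0.0025 m)) or (distance of box_b from where it was at the start of the episode above 0.02 m and not (y of ball_b in the frame of box_b above 0.0025 m or y of ball_b in the frame of box_b below -0.0025 m)) or (distance of box_c from where it was at the start of the episode above 0.02 m and not (y of ball_c in the frame of box_c above 0.0025 m or y of ball_c in the frame of box_c below -0.0025 m)) or (distance of box_d from where it was at the start of the episode above 0.02 m and not (y of ball_d in the frame of box_d above 0.0025 m or y of ball_d in the frame of box_d below -0.0025 m))).
It fails at once if a bystander is shifted by more than 15 mm or tipped (distance of any of glue, ramekin, castor, level from where it was at the start of the episode above 0.015 m or angle between any of glue, ramekin, castor, level's own z axis and vertical above 0.3 rad).
It also fails if it takes over 67 s, if anything falls off the work surface, if the arm or the gripper's body presses on something with over 40 N, if the wrist force passes 120 N, or if a joint passes its speed limit or range.

## Working session

There is one attempt and no reset: what is moved stays moved. The work goes in short steps, Python scripts to look and compute and a tool call to move; the robot and the scene stay as the last step left them, time stands still between calls to the robot, and variables do not carry over. Pictures are saved under pics/ and viewed, at most 10 in all, crops included, and the job is handed in when it is done.

Besides the shell and the picture viewer there is one more tool, called after "Emit:" as name([rows], argument=value, ...), one row to a line, values as JSON. send_rows: Moves the arm, as the interface text tells. Its arguments: {"type":"object","properties":{"steps":{"type":"array"},"claw":{"type":"number"},"force":{"type":"number"}},"required":["steps"]}

```bash
mkdir -p pics
cat > h.py <<'E'
import numpy as np,cv2
from bench import robot
def snap(n,f=None):
    c=robot.camera(n); 
    if f: cv2.imwrite(f,c["color"][:,:,::-1])
    return c
def rot(c):
    a=np.array(c["attitude"],float)
    return a if a.shape==(3,3) else cv2.Rodrigues(a)[0]
def ray(c,u,v):
    d=rot(c)@np.linalg.inv(np.array(c["camera_matrix"]))@np.array([u,v,1.]); return np.array(c["eye"],float),d/np.linalg.norm(d)
def plane(c,u,v,z):
    e,d=ray(c,u,v); return e+d*(z-e[2])/d[2]
def tri(c1,p1,c2,p2):
    e1,d1=ray(c1,*p1);e2,d2=ray(c2,*p2)
    s=np.linalg.lstsq(np.c_[d1,-d2],e2-e1,rcond=None)[0]
    a,b=e1+s[0]*d1,e2+s[1]*d2; return (a+b)/2,np.linalg.norm(a-b)
def proj(c,p):
    q=np.array(c["camera_matrix"])@(rot(c).T@(np.array(p,float)-np.array(c["eye"]))); return q[:2]/q[2]
E
python3 - <<'E'
from h import *
import pickle
a=snap("top","pics/t0.png");b=snap("side","pics/s0.png");pickle.dump((a,b),open("c0.pkl","wb"))
for c in(a,b):print(c["camera_matrix"],c["eye"],c["attitude"])
print(robot.read_state())
E
```

```text
[[500.82827648   0.         321.19070163]
 [  0.         500.82827648 200.33185153]
 [  0.           0.           1.        ]] [ 377.81790305   83.65328298 1459.71431618] [-2.18019936  2.12403802 -0.1518586 ]
[[368.36067099   0.         318.79619234]
 [  0.         368.36067099 201.8382803 ]
 [  0.           0.           1.        ]] [460.37311873 779.26781852 531.11581073] [-0.17212106  2.71204717 -1.42425009]
{'time_s': 0.1, 'qpos': array([ 1.29419075e+00,  1.16466490e-01,  1.44216794e+00, -1.23132707e-05,
        1.58403329e+00, -3.78178132e-02]), 'qd': array([ 5.95648279e-04, -2.35808754e-03, -2.82208171e-03,  1.51806126e-03,
       -1.43884998e-04, -4.29103410e-05]), 'effort': array([ 1.37799067e-03, -7.22883797e+01, -6.23872304e+01,  7.82059017e-02,
        2.26012099e-02, -1.31339854e-05]), 'tool_pos': array([159.62901259, 655.66759266, 217.97876677]), 'ee_rot': array([-3.74178034e-01, -3.11907218e+00,  1.67082647e-03]), 'contact_force': array([ 0.10069606, -0.68579346, -0.16053806]), 'wrist_torque': array([-0.06009729, -0.02636842, -0.01816088]), 'grasp_force': 0.0, 'finger_gap': 92.91317094903874}
```

View pics/t0.png

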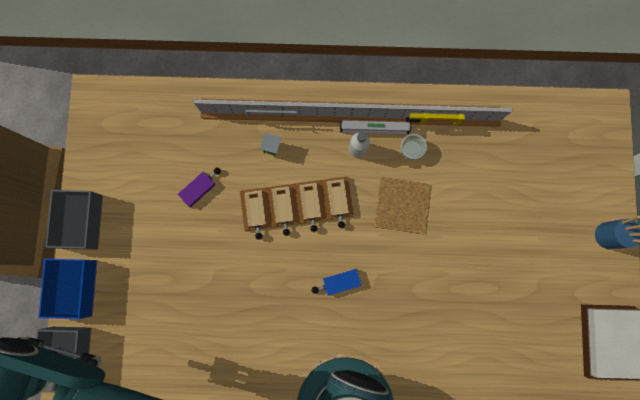

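View pics/s0.png

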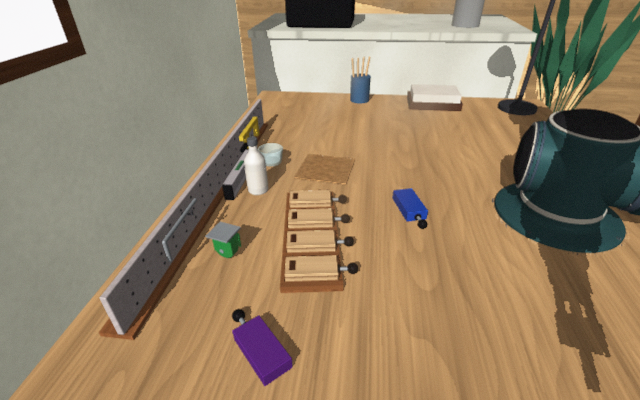

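The top view shows four wooden boxes in the rack, with knobs at (259,236), (286,231), (314,228) and (341,224). The mat is at (404,205). The look-alikes are the blue box at (342,282) and the purple one at (197,189), both to be left alone. The bottle stands at (359,145), the ramekin at (414,147), the castor at (271,145) and the level at (376,127). The side view agrees, with knobs at (353,268), (349,241), (346,219) and (343,200). Next I'll take close crops.

Run:
```python
from h import *
t=cv2.imread("pics/t0.png")[165:245,230:440];s=cv2.imread("pics/s0.png")[145:295,265:375]
t=cv2.resize(t,None,fx=3.8,fy=3.8,interpolation=cv2.INTER_CUBIC);s=cv2.resize(s,None,fx=4,fy=4,interpolation=cv2.INTER_CUBIC)
cv2.imwrite("pics/t1.png",t);cv2.imwrite("pics/s1.png",s);print(t.shape,s.shape)
```

```text
(304, 798, 3) (600, 440, 3)
```

View pics/t1.png

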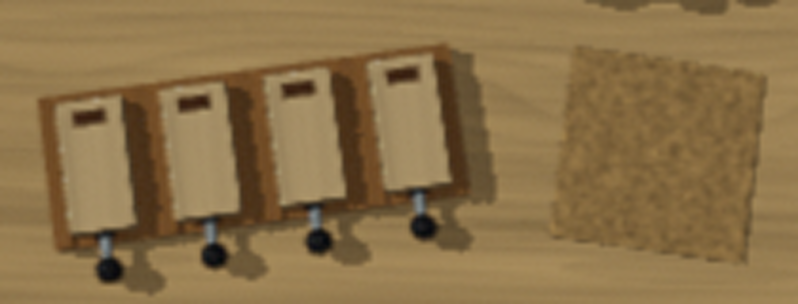

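View pics/s1.png

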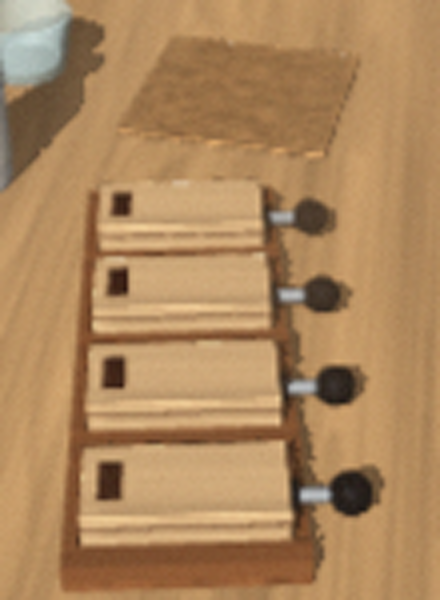

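The top crop shows the balls at (109,269), (214,255), (319,240) and (424,226), and the mat corners at (577,45), (766,75), (746,263) and (553,236). The side crop shows the balls at (351,493), (336,385), (322,294) and (313,217).

Run:
```python
from h import *
import pickle
from scipy.optimize import least_squares
a,b=pickle.load(open("c0.pkl","rb"))
T=lambda p:[(p[0]+.5)/3.8-.5+230,(p[1]+.5)/3.8-.5+165]
S=lambda p:[(p[0]+.5)/4-.5+265,(p[1]+.5)/4-.5+145]
tb=[T(p) for p in[(109,269),(214,255),(319,240),(424,226)]]
sb=[S(p) for p in[(351,493),(336,385),(322,294),(313,217)]]
for p,q in zip(tb,sb):
    x,e=tri(a,p,b,q);print("ball",x.round(1),round(e,1))
mc=[T(p) for p in[(577,45),(766,75),(746,263),(553,236)]]
ms=[S(p) for p in[(128,128),(172,37),(358,57),(322,155)]]  # back-? order checked by plane
print("mat top",[plane(a,*p,4)[:2].round(1) for p in mc],np.mean([plane(a,*p,4)for p in mc],0).round(1))
print("mat side",[plane(b,*p,4)[:2].round(1) for p in ms],np.mean([plane(b,*p,4)for p in ms],0).round(1))
ys=np.array([-120,-40,40,120.])
def model(P):
    x,y,w=P;R=np.array([[np.cos(w),-np.sin(w)],[np.sin(w),np.cos(w)]])
    return R,np.array([x,y])
def res(P):
    R,t=model(P);r=[]
    for i,Y in enumerate(ys):
        p=np.r_[R@[-80,Y]+t,19]
        k=3-i if FL else i
        r+=[proj(a,p)-tb[k],proj(b,p)-sb[k]]
    return np.ravel(r)
for FL in(0,1):
    s=least_squares(res,[600,150,0]);print(FL,s.x,s.cost,res(s.x).round(1))
    if s.cost<50:
        R,t=model(s.x)
        for Y in ys:print("box",(R@[0,Y]+t).round(1),"ball",(R@[-80,Y]+t).round(1))
st=robot.read_state();print(cv2.Rodrigues(st["ee_rot"])[0].round(3))
# bystanders (top-view rough, on heights)
for n,p,z in(("glue",(359,135),150),("castor",(271,145),64),("ramekin",(414,147),45),("blue",(342,282),26),("bluek",(315,290),13)):print(n,plane(a,*p,z).round(0))
```

```text
ball [470.5 258.6  18.2] 1.2
ball [483.1 179.6  18.5] 1.1
ball [496.5 100.4  18.4] 1.0
ball [508.7  20.9  17.6] 0.3
mat top [array([654.3, -95.8]), array([ 634.6, -242.8]), array([ 488.1, -226.9]), array([505. , -78.8])] [ 570.5 -161.1    4. ]
mat side [array([647.5, -95.6]), array([ 638.8, -236.2]), array([ 493.2, -218.9]), array([509.8, -74.9])] [ 572.3 -156.4    4. ]
0 [410.78870169 127.59626018  -2.98218433] 0.328836614477015 [-0.1 -0.3  0.2 -0.2 -0.1 -0.3  0.1 -0.1 -0.1 -0.1  0.4 -0.1 -0.3 -0.
 -0.1 -0.3]
box [391.7 246.1] ball [470.7 258.8]
box [404.4 167.1] ball [483.4 179.8]
box [417.1  88.1] ball [496.1 100.8]
box [429.8   9.1] ball [508.8  21.8]
1 [5.68760122e+02 1.52993709e+02 1.59408320e-01] 0.32883661447703316 [-0.3 -0.  -0.1 -0.3 -0.1 -0.1  0.4 -0.1 -0.1 -0.3  0.1 -0.1 -0.1 -0.3
  0.2 -0.2]
box [587.8  34.5] ball [508.8  21.8]
box [575.1 113.5] ball [496.1 100.8]
box [562.4 192.5] ball [483.4 179.8]
box [549.7 271.5] ball [470.7 258.8]
[[-0.972  0.237 -0.   ]
 [ 0.237  0.972 -0.001]
 [ 0.    -0.001 -1.   ]]
glue [738. -16. 150.]
castor [726. 228.  64.]
ramekin [ 736. -184.   45.]
blue [344.  16.  26.]
bluek [319.  91.  13.]
```

Rack yaw is about 0.159 rad, ball heights of about 18.3 mm match the expected 19, and the mat centre is near (571,-159). The candidates are the four wooden boxes in the rack. The crop confirmed them, and I'm excluding the blue and purple ones. Now I'll move over the leftmost knob.

Emit:
send_rows([
  [[0, 0, 0], -0.0846],
  [[0, 0, 0], -0.0846],
  [[0, 0, 0], -0.0846],
  [[-0.075, -0.136, 0], 0],
  [[-0.075, -0.136, 0], 0],
  [[-0.075, -0.136, 0], 0],
  [[-0.075, -0.136, 0], 0],
  [[-0.075, -0.136, 0], 0],
], claw=0.14, force=20)

```text
time_s: 1.1
tool_pos: [279.9, 501.8, 218.3]
ee_rot: [0.251, -3.131, 0.001]
contact_force: [0.2, 0.3, -0.8]
finger_gap: 39.8
grasp_force: 0.0
```

Emit:
send_rows([
  [[-0.075, -0.136, 0.05], 0],
  [[-0.075, -0.136, 0.05], 0],
  [[-0.075, -0.136, 0.05], 0],
  [[-0.075, -0.136, 0.05], 0],
  [[-0.075, -0.136, 0.05], 0],
  [[-0.075, -0.136, 0.05], 0],
  [[-0.075, -0.136, 0.05], 0],
  [[-0.075, -0.136, 0.05], 0],
])

```text
time_s: 2.1
tool_pos: [471.2, 257.1, 118.0]
ee_rot: [0.251, -3.131, 0.0]
contact_force: [0.5, 0.3, 0.1]
finger_gap: 39.8
grasp_force: 0.0
```

```bash
cat >> h.py <<'E'
def go(t,yaw=np.pi/2+0.1594):
    s=robot.read_state();R=cv2.Rodrigues(s["ee_rot"])[0];p=s["tool_pos"]
    y=np.arctan2(R[1,1],R[0,1]);d=R.T@(np.array(t,float)-p)
    print("pos",p.round(1),"yaw",round(y,4),"d units",(d/250).round(4),"twist",round(-(yaw-y)/(np.pi/2),4),"F",s["contact_force"].round(1),"gap",round(s["finger_gap"],1),"t",s["time_s"])
E
python3 -c "
from h import *
go([470.7,258.8,12])"
```

```text
pos [471.2 257.1 118. ] yaw 1.7307 d units [0.0008 0.0069 0.4242] twist 0.0003 F [0.5 0.3 0.1] gap 39.8 t 2.1
```

Emit:
send_rows([
  [[0, 0.007, 0.106], 0],
  [[0, 0, 0.106], 0],
  [[0, 0, 0.106], 0],
  [[0, 0, 0.106], 0],
  [[0, 0, 0], 0],
  [[0, 0.016, 0], 0],
  [[0, 0.016, 0], 0],
  [[0, 0, 0], 0],
])

```text
time_s: 3.1
tool_pos: [469.4, 268.4, 13.5]
ee_rot: [-0.251, 3.13, 0.001]
contact_force: [0.2, 0.1, -1.0]
finger_gap: 40.1
grasp_force: 0.0
```

Emit:
send_rows([
  [[0, 0.008, 0], 0],
  [[0, 0.008, 0], 0],
  [[0, 0.004, 0], 0],
  [[0, 0, 0], 0],
])

```text
time_s: 3.6
tool_pos: [468.3, 272.9, 12.6]
ee_rot: [0.251, -3.131, -0.0]
contact_force: [-0.0, 0.4, -0.1]
finger_gap: 39.8
grasp_force: 0.0
```

Emit:
send_rows([
  [[0, 0.006, 0], 0],
  [[0, 0.006, 0], 0],
  [[0, 0, 0], 0],
])

```text
time_s: 3.98
tool_pos: [467.8, 275.9, 12.6]
ee_rot: [0.251, -3.132, -0.0]
contact_force: [0.4, -0.3, 0.4]
finger_gap: 39.9
grasp_force: 0.0
```

No force at about 8 mm of swing, so this knob is loose. Now I'll push it the other way.

Emit:
send_rows([
  [[0, -0.03, 0], 0],
  [[0, -0.03, 0], 0],
  [[0, -0.02, 0], 0],
  [[0, -0.02, 0], 0],
  [[0, -0.02, 0], 0],
  [[0, -0.01, 0], 0],
  [[0, -0.01, 0], 0],
  [[0, 0, 0], 0],
])

```text
time_s: 4.97
tool_pos: [473.5, 241.1, 12.7]
ee_rot: [-0.251, 3.131, -0.0]
contact_force: [-0.3, 1.0, -0.2]
finger_gap: 39.8
grasp_force: 0.0
```

```bash
python3 -c "
from h import *
go([470.7,258.8,12])
a=snap('top');b=snap('side')
t=cv2.resize(a['color'][165:245,230:350],None,fx=4,fy=4);s=cv2.resize(b['color'][165:295,265:375],None,fx=4,fy=4)
h=np.zeros((520,930,3),np.uint8);h[:320,:480]=t;h[:,490:]=s
cv2.imwrite('pics/p1.png',cv2.resize(h,(790,442))[:,:,::-1])"
```

```text
pos [473.5 241.1  12.7] yaw 1.7305 d units [-0.0001  0.0715  0.0028] twist 0.0002 F [-0.3  1.  -0.2] gap 39.8 t 4.975
```

View pics/p1.png

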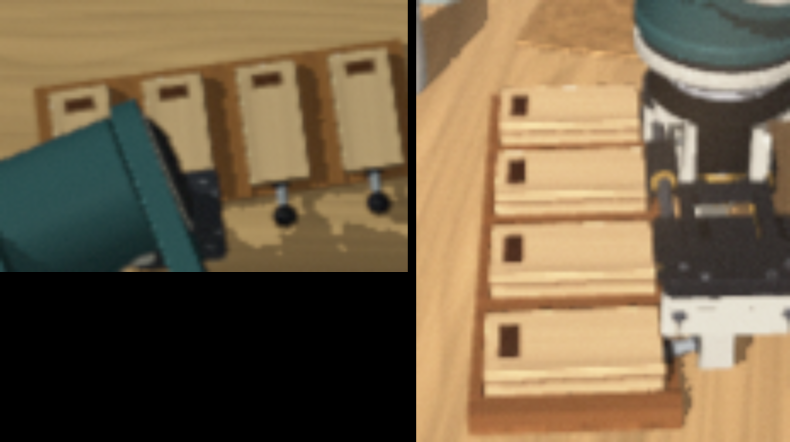

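The view is mostly blocked by the gripper: the leftmost knob at about (685,345) sits behind the finger, and the boxes are still seated. Knob 1 is loose and now over to -y. Next is knob 2.

Emit:
send_rows([
  [[0, 0.032, 0], 0],
  [[0, 0, -0.08], 0],
  [[0, 0, -0.08], 0],
  [[0, -0.14, 0], 0],
  [[0, -0.14, 0], 0],
  [[0, 0, 0.08], 0],
  [[0, 0, 0.08], 0],
  [[0, 0, 0], 0],
])

```text
time_s: 6.08
tool_pos: [482.1, 180.3, 10.8]
ee_rot: [0.252, -3.128, 0.001]
contact_force: [-0.4, -1.0, -0.6]
finger_gap: 39.9
grasp_force: 0.0
```

Emit:
send_rows([
  [[0, 0.016, 0], 0],
  [[0, 0.016, 0], 0],
  [[0, 0.01, 0], 0],
  [[0, 0.01, 0], 0],
  [[0, 0, 0], 0],
])

```text
time_s: 6.7
tool_pos: [481.3, 193.1, 12.7]
ee_rot: [-0.251, 3.131, 0.0]
contact_force: [-0.2, -0.1, -0.2]
finger_gap: 39.9
grasp_force: 0.0
```

Emit:
send_rows([
  [[0, 0.006, 0], 0],
  [[0, 0.004, 0], 0],
  [[0, 0, 0], 0],
])

```text
time_s: 7.08
tool_pos: [480.8, 195.4, 12.6]
ee_rot: [-0.251, 3.132, 0.0]
contact_force: [0.4, -0.1, 0.5]
finger_gap: 39.7
grasp_force: 0.1
```

Emit:
send_rows([
  [[0, 0.006, 0], 0],
  [[0, 0, 0], 0],
])

```text
time_s: 7.32
tool_pos: [480.6, 196.9, 12.6]
ee_rot: [0.251, -3.132, -0.0]
contact_force: [0.3, 0.4, 0.5]
finger_gap: 40.3
grasp_force: 0.1
```

Emit:
send_rows([
  [[0, -0.03, 0], 0],
  [[0, -0.03, 0], 0],
  [[0, -0.02, 0], 0],
  [[0, -0.02, 0], 0],
  [[0, -0.02, 0], 0],
  [[0, -0.01, 0], 0],
  [[0, -0.01, 0], 0],
  [[0, 0, 0], 0],
])

```text
time_s: 8.32
tool_pos: [486.2, 162.2, 12.7]
ee_rot: [-0.251, 3.131, -0.0]
contact_force: [-0.3, 0.3, -0.3]
finger_gap: 40.1
grasp_force: 0.0
```

Emit:
send_rows([
  [[0, 0.032, 0], 0],
  [[0, 0, -0.08], 0],
  [[0, 0, -0.08], 0],
  [[0, -0.14, 0], 0],
  [[0, -0.14, 0], 0],
  [[0, 0, 0.08], 0],
  [[0, 0, 0.08], 0],
  [[0, 0, 0], 0],
])

```text
time_s: 9.32
tool_pos: [495.2, 101.4, 11.7]
ee_rot: [0.251, -3.129, 0.0]
contact_force: [-0.1, -0.2, 0.3]
finger_gap: 40.0
grasp_force: 0.0
```

Emit:
send_rows([
  [[0, 0.016, 0], 0],
  [[0, 0.016, 0], 0],
  [[0, 0.01, 0], 0],
  [[0, 0.01, 0], 0],
  [[0, 0, 0], 0],
])

```text
time_s: 9.95
tool_pos: [494.3, 112.7, 13.2]
ee_rot: [-0.251, 3.131, -0.005]
contact_force: [0.2, -15.1, 4.7]
finger_gap: 40.2
grasp_force: 7.2
```

That's 15 N at about 3 mm, so knob 3 is firm. Checking the other way.

Emit:
send_rows([
  [[0, -0.03, 0], 0],
  [[0, -0.03, 0], 0],
  [[0, -0.024, 0], 0],
  [[0, -0.012, 0], 0],
  [[0, -0.006, 0], 0],
  [[0, 0, 0], 0],
])

```text
time_s: 10.7
tool_pos: [497.5, 89.7, 12.5]
ee_rot: [0.251, -3.13, -0.004]
contact_force: [-4.6, 9.9, 1.8]
finger_gap: 40.6
grasp_force: 5.3
```

Emit:
send_rows([
  [[0, 0.044, 0], 0],
  [[0, 0, -0.08], 0],
  [[0, 0, -0.08], 0],
  [[0, -0.158, 0], 0],
  [[0, -0.159, 0], 0],
  [[0, 0, 0.08], 0],
  [[0, 0, 0.08], 0],
  [[0, 0, 0], 0],
])

```text
time_s: 11.7
tool_pos: [507.8, 21.9, 11.1]
ee_rot: [0.251, -3.129, -0.001]
contact_force: [-0.4, 0.2, -0.0]
finger_gap: 40.1
grasp_force: 0.0
```

Emit:
send_rows([
  [[0, 0.016, 0], 0],
  [[0, 0.016, 0], 0],
  [[0, 0.01, 0], 0],
  [[0, 0.008, 0], 0],
  [[0, 0, 0], 0],
])

```text
time_s: 12.32
tool_pos: [507.1, 33.2, 13.1]
ee_rot: [-0.251, 3.131, -0.002]
contact_force: [-0.1, -5.3, 3.5]
finger_gap: 40.4
grasp_force: 2.9
```

Emit:
send_rows([
  [[0, -0.03, 0], 0],
  [[0, -0.03, 0], 0],
  [[0, -0.024, 0], 0],
  [[0, -0.012, 0], 0],
  [[0, -0.003, 0], 0],
  [[0, 0, 0], 0],
])

```text
time_s: 13.08
tool_pos: [510.2, 10.5, 12.4]
ee_rot: [0.25, -3.13, -0.005]
contact_force: [-6.1, 14.5, 3.5]
finger_gap: 40.4
grasp_force: 7.2
```

Emit:
send_rows([
  [[0, 0.044, 0], 0],
  [[0, 0, -0.12], 0],
  [[0, 0, -0.12], 0],
  [[0.104, -0.145, -0.1], 0],
  [[0.104, -0.145, -0.1], 0],
  [[0.104, -0.145, 0], 0],
  [[0.104, -0.145, 0], 0],
  [[0, 0, 0], 0],
], claw=-0.3)

```text
time_s: 14.08
tool_pos: [428.6, -141.4, 122.9]
ee_rot: [-0.246, 3.132, -0.001]
contact_force: [-0.0, 0.3, 1.0]
finger_gap: 60.6
grasp_force: 0.0
```

```bash
python3 -c "
from h import *
import pickle
go([562.4,192.5,60])
a=snap('top','pics/t2.png');b=snap('side','pics/s2.png');pickle.dump((a,b),open('c2.pkl','wb'))
t=cv2.resize(a['color'][165:245,230:350],None,fx=5,fy=5,interpolation=2);s=cv2.resize(b['color'][165:295,265:375],None,fx=4,fy=4,interpolation=2)
cv2.imwrite('pics/t3.png',t[:,:,::-1]);cv2.imwrite('pics/s3.png',s[:,:,::-1])"
```

```text
pos [ 428.6 -141.4  122.9] yaw 1.7273 d units [-0.7367  1.2361  0.2507] twist -0.0018 F [-0.   0.3  1. ] gap 60.6 t 14.075
```

View pics/t3.png

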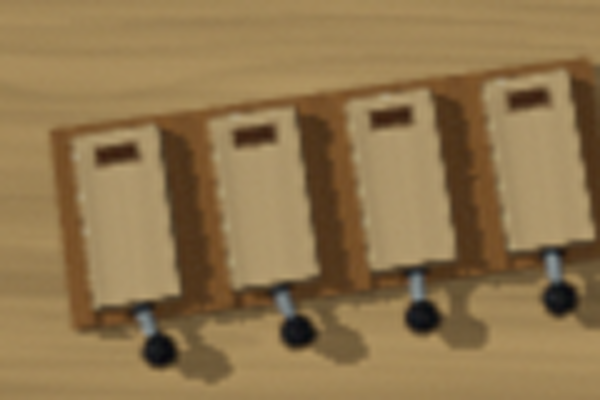

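Knobs 1 and 2 (at (159,350) and (298,331)) are swung to -y. Knobs 3 and 4 are straight, which matches the forces. I'll check the box centres against the fitted model, then pick up box 2.

```bash
python3 -c "
from h import *
import pickle
a,b=pickle.load(open('c2.pkl','rb'))
for c in [[(72,140),(157,124),(180,294),(93,307)],[(210,116),(296,107),(319,276),(232,289)]]:
    P=np.array([plane(a,(x+.5)/5-.5+230,(y+.5)/5-.5+165,32)for x,y in c]);print(P.mean(0).round(1),np.linalg.norm(P[0]-P[1]).round(),np.linalg.norm(P[1]-P[2]).round())
go([562.4,192.5,60])"
```

```text
[548.  270.7  32. ] 50.0 99.0
[561.3 191.6  32. ] 50.0 99.0
pos [ 429.5 -139.6  122.7] yaw 1.7295 d units [-0.7346  1.2278  0.251 ] twist -0.0005 F [ 0.6  0.4 -0.4] gap 60.6 t 14.175
```

Emit:
send_rows([
  [[-0.092, 0.153, 0], 0],
  [[-0.092, 0.153, 0], 0],
  [[-0.092, 0.153, 0], 0],
  [[-0.092, 0.153, 0], 0],
  [[-0.092, 0.153, 0], 0],
  [[-0.092, 0.153, 0], 0],
  [[-0.092, 0.153, 0], 0],
  [[-0.092, 0.153, 0], 0],
])

```text
time_s: 15.18
tool_pos: [562.5, 194.9, 122.4]
ee_rot: [0.254, -3.131, -0.0]
contact_force: [0.3, -0.9, 0.8]
finger_gap: 60.0
grasp_force: 0.0
```

Emit:
send_rows([
  [[0, 0, 0.09], 0],
  [[0, 0, 0.09], 0],
  [[0, 0, 0.05], 0],
  [[0, 0, 0], 0],
])

```text
time_s: 15.68
tool_pos: [561.9, 192.3, 64.4]
ee_rot: [0.252, -3.13, 0.0]
contact_force: [-0.0, 0.8, 0.2]
finger_gap: 60.5
grasp_force: 0.0
```

```bash
python3 -c "
from h import *
go([561.9,192.1,20])"
```

```text
pos [561.9 192.3  64.4] yaw 1.7314 d units [-0.     -0.0009  0.1776] twist 0.0007 F [-0.   0.8  0.2] gap 60.5 t 15.675
```

Emit:
send_rows([
  [[0, 0, 0.07], 0],
  [[0, 0, 0.07], 0],
  [[0, 0, 0.04], 0],
  [[0, 0, 0], 0],
  [[0, 0, 0], 0],
])

```text
time_s: 16.3
tool_pos: [562.7, 191.8, 20.6]
ee_rot: [-0.251, 3.131, 0.0]
contact_force: [0.2, -0.1, 0.5]
finger_gap: 60.6
grasp_force: 0.0
```

Emit:
send_rows([
  [[0, 0, 0], 0],
  [[0, 0, 0], 0],
  [[0, 0, 0], 0],
  [[0, 0, 0], 0],
  [[0, 0, 0], 0],
], claw=1, force=25)

```text
time_s: 16.92
tool_pos: [562.8, 192.1, 20.7]
ee_rot: [-0.251, 3.13, 0.001]
contact_force: [1.2, 4.8, 6.1]
finger_gap: 50.4
grasp_force: 25.0
```

Emit:
send_rows([
  [[0, 0, -0.03], 0],
  [[0, 0, -0.06], 0],
  [[0, 0, -0.08], 0],
  [[0, 0, -0.08], 0],
  [[0, 0, -0.06], 0],
  [[0, 0, -0.02], 0],
  [[0, 0, 0], 0],
])

```text
time_s: 17.8
tool_pos: [562.4, 191.8, 102.7]
ee_rot: [-0.251, 3.131, -0.0]
contact_force: [0.0, 0.5, -3.8]
finger_gap: 49.5
grasp_force: 25.0
```

Emit:
send_rows([
  [[0.007, -0.05, 0], 0],
  [[0.014, -0.1, 0], 0],
  [[0.0185, -0.135, 0], 0],
  [[0.0185, -0.135, 0], 0],
  [[0.0185, -0.135, 0], 0],
  [[0.0185, -0.135, 0], 0],
  [[0.0185, -0.135, 0], 0],
  [[0.0185, -0.135, 0], 0],
])

```text
time_s: 18.8
tool_pos: [567.4, -52.2, 102.0]
ee_rot: [0.25, -3.131, -0.0]
contact_force: [1.0, -0.2, -3.4]
finger_gap: 49.9
grasp_force: 25.0
```

Emit:
send_rows([
  [[0.0185, -0.135, 0], 0],
  [[0.0185, -0.135, 0], 0],
  [[0.014, -0.1, 0], 0],
  [[0.008, -0.062, 0], 0],
  [[0, 0, 0], 0],
  [[0, 0, 0], 0],
])

```text
time_s: 19.55
tool_pos: [570.6, -158.8, 102.5]
ee_rot: [0.251, -3.131, -0.001]
contact_force: [-0.4, 1.0, -3.5]
finger_gap: 49.7
grasp_force: 25.0
```

```bash
python3 -c "
from h import *
go([571,-159,19])"
```

```text
pos [ 570.6 -158.8  102.5] yaw 1.7309 d units [-0.0017 -0.0012  0.3338] twist 0.0005 F [-0.4  1.  -3.5] gap 49.7 t 19.55
```

Emit:
send_rows([
  [[0, 0, 0.08], 0],
  [[0, 0, 0.09], 0],
  [[0, 0, 0.08], 0],
  [[0, 0, 0.05], 0],
  [[0, 0, 0.02], 0],
  [[0, 0, 0.012], 0],
  [[0, 0, 0], 0],
  [[0, 0, 0], 0],
])

```text
time_s: 20.55
tool_pos: [571.0, -159.5, 20.2]
ee_rot: [-0.251, 3.131, -0.001]
contact_force: [0.2, -0.5, -3.7]
finger_gap: 49.6
grasp_force: 25.0
```

Emit:
send_rows([
  [[0, 0, 0.004], 0],
  [[0, 0, 0.003], 0],
  [[0, 0, 0], 0],
])

```text
time_s: 20.92
tool_pos: [570.9, -159.4, 18.7]
ee_rot: [-0.251, 3.131, -0.0]
contact_force: [-3.3, 0.7, 4.9]
finger_gap: 49.8
grasp_force: 25.0
```

Emit:
send_rows([
  [[0, 0, 0], 0],
  [[0, 0, 0], 0],
  [[0, 0, -0.06], 0],
  [[0, 0, -0.1], 0],
  [[0, 0, -0.1], 0],
  [[0, 0, -0.08], 0],
  [[-0.0148, 0.1318, 0], 0],
  [[-0.0148, 0.1318, 0], 0],
], claw=-0.3)

```text
time_s: 21.92
tool_pos: [567.5, -92.6, 103.8]
ee_rot: [-0.25, 3.131, -0.0]
contact_force: [-0.0, 0.3, 0.4]
finger_gap: 60.3
grasp_force: 0.0
```

Emit:
send_rows([
  [[-0.0148, 0.1318, 0], 0],
  [[-0.0148, 0.1318, 0], 0],
  [[-0.0148, 0.1318, 0], 0],
  [[-0.0148, 0.1318, 0], 0],
  [[-0.0148, 0.1318, 0], 0],
  [[-0.0148, 0.1318, 0], 0],
  [[-0.0148, 0.1318, 0], 0],
  [[-0.0148, 0.1318, 0], 0],
])

```text
time_s: 22.92
tool_pos: [554.7, 172.9, 103.6]
ee_rot: [-0.251, 3.131, 0.0]
contact_force: [1.1, 0.5, 0.5]
finger_gap: 60.6
grasp_force: 0.0
```

Emit:
send_rows([
  [[-0.0148, 0.1318, 0], 0],
  [[-0.0148, 0.1318, 0], 0],
  [[-0.0148, 0.1318, 0], 0],
  [[0, 0, 0.09], 0],
  [[0, 0, 0.07], 0],
  [[0, 0, 0], 0],
  [[0, 0, 0], 0],
])

```text
time_s: 23.8
tool_pos: [550.3, 270.6, 63.3]
ee_rot: [-0.249, 3.132, -0.0]
contact_force: [0.5, -0.4, 0.2]
finger_gap: 60.2
grasp_force: 0.0
```

```bash
python3 -c "
from h import *
go([550.1,271.1,20])
a=snap('top')
t=cv2.resize(a['color'][165:245,350:450],None,fx=6,fy=6,interpolation=2)
cv2.imwrite('pics/t4.png',t[:,:,::-1])"
```

```text
pos [550.3 270.6  63.3] yaw 1.7298 d units [0.0003 0.0023 0.173 ] twist -0.0003 F [ 0.5 -0.4  0.2] gap 60.2 t 23.8
```

View pics/t4.png

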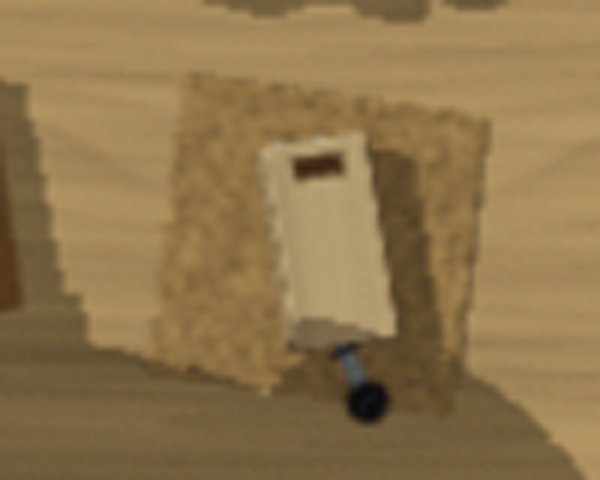

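Box 2 lies in the middle of the mat, its top centred near (328,240), with the knob over at (368,400). Now I'll pick up box 1.

Emit:
send_rows([
  [[0, 0.002, 0.07], 0],
  [[0, 0, 0.07], 0],
  [[0, 0, 0.032], 0],
  [[0, 0, 0], 0],
  [[0, 0, 0], 0],
])

```text
time_s: 24.48
tool_pos: [550.1, 271.8, 20.3]
ee_rot: [-0.251, 3.131, 0.0]
contact_force: [-0.3, -0.1, 0.1]
finger_gap: 60.2
grasp_force: 0.0
```

Emit:
send_rows([
  [[0, 0, 0], 0],
  [[0, 0, 0], 0],
  [[0, 0, 0], 0],
  [[0, 0, 0], 0],
  [[0, 0, 0], 0],
], claw=1, force=25)

```text
time_s: 25.1
tool_pos: [550.1, 271.8, 20.4]
ee_rot: [-0.251, 3.131, 0.0]
contact_force: [-0.4, 0.7, 5.5]
finger_gap: 49.8
grasp_force: 24.9
```

Emit:
send_rows([
  [[0, 0, -0.03], 0],
  [[0, 0, -0.06], 0],
  [[0, 0, -0.08], 0],
  [[0, 0, -0.08], 0],
  [[0, 0, -0.06], 0],
  [[0, 0, -0.02], 0],
  [[0, 0, 0], 0],
])

```text
time_s: 25.98
tool_pos: [549.9, 271.7, 102.4]
ee_rot: [-0.251, 3.131, 0.0]
contact_force: [0.1, 0.2, -3.5]
finger_gap: 49.8
grasp_force: 24.9
```

```bash
python3 -c "
from h import *
go([570.9,-159.4,100])"
```

```text
pos [549.9 271.7 102.4] yaw 1.7306 d units [ 0.1915 -1.7156  0.0097] twist 0.0003 F [ 0.1  0.2 -3.5] gap 49.8 t 25.975
```

Emit:
send_rows([
  [[0.0056, -0.05, 0], 0],
  [[0.0112, -0.1, 0], 0],
  [[0.0151, -0.135, 0], 0],
  [[0.0151, -0.135, 0], 0],
  [[0.0151, -0.135, 0], 0],
  [[0.0151, -0.135, 0], 0],
  [[0.0151, -0.135, 0], 0],
  [[0.0151, -0.135, 0], 0],
])

```text
time_s: 26.98
tool_pos: [561.0, 28.7, 101.7]
ee_rot: [0.25, -3.131, 0.0]
contact_force: [0.2, 1.2, -3.0]
finger_gap: 49.9
grasp_force: 24.9
```

Emit:
send_rows([
  [[0.0151, -0.135, 0], 0],
  [[0.0151, -0.135, 0], 0],
  [[0.0151, -0.135, 0], 0],
  [[0.0151, -0.135, 0], 0],
  [[0.0151, -0.135, 0], 0],
  [[0.0067, -0.06, 0], 0],
  [[0.0023, -0.0206, 0], 0],
  [[0, 0, 0], 0],
])

```text
time_s: 27.98
tool_pos: [570.7, -159.0, 102.2]
ee_rot: [0.251, -3.131, -0.001]
contact_force: [1.4, 1.7, -3.1]
finger_gap: 49.6
grasp_force: 24.9
```

Emit:
send_rows([
  [[0, 0, 0.06], 0],
  [[0, 0, 0.07], 0],
  [[0, 0, 0.05], 0],
  [[0, 0, 0.03], 0],
  [[0, 0, 0.012], 0],
  [[0, 0, 0], 0],
  [[0, 0, 0], 0],
])

```text
time_s: 28.85
tool_pos: [571.1, -159.5, 47.4]
ee_rot: [-0.251, 3.131, -0.0]
contact_force: [-0.6, -0.4, -3.1]
finger_gap: 49.8
grasp_force: 24.9
```

```bash
python3 -c "
from h import *
go([570.9,-159.4,45])"
```

```text
pos [ 571.1 -159.5   47.4] yaw 1.7306 d units [0.0005 0.0005 0.0096] twist 0.0002 F [-0.6 -0.4 -3.1] gap 49.8 t 28.85
```

Expected contact is at about z 44.4, so I'll lower the last 3 mm.

Emit:
send_rows([
  [[0, 0, 0.006], 0],
  [[0, 0, 0.004], 0],
  [[0, 0, 0.002], 0],
  [[0, 0, 0], 0],
])

```text
time_s: 29.35
tool_pos: [570.9, -159.4, 44.4]
ee_rot: [-0.251, 3.131, -0.0]
contact_force: [-3.6, 1.0, 5.2]
finger_gap: 49.7
grasp_force: 24.9
```

Contact. I'll release, lift clear and check.

Emit:
send_rows([
  [[0, 0, 0], 0],
  [[0, 0, 0], 0],
  [[0, 0, 0], 0],
  [[0, 0, -0.06], 0],
  [[0, 0, -0.1], 0],
  [[0, 0, -0.1], 0],
  [[0, 0, -0.1], 0],
  [[0, 0, 0], 0],
], claw=-0.3)

```text
time_s: 30.35
tool_pos: [571.8, -159.7, 136.8]
ee_rot: [-0.251, 3.128, -0.002]
contact_force: [-0.8, -0.1, -0.2]
finger_gap: 60.6
grasp_force: 0.0
```

Emit:
send_rows([
  [[0.12, 0.15, 0], 0],
  [[0.12, 0.15, 0], 0],
  [[0.12, 0.15, 0], 0],
  [[0, 0.15, 0], 0],
  [[0, 0.15, 0], 0],
  [[0, 0.15, 0], 0],
  [[0, 0.15, 0], 0],
  [[0, 0, 0], 0],
])

```text
time_s: 31.35
tool_pos: [439.6, 87.1, 133.4]
ee_rot: [0.255, -3.131, -0.0]
contact_force: [-0.8, -0.3, 0.2]
finger_gap: 60.4
grasp_force: 0.0
```

```bash
python3 -c "
from h import *
a=snap('top');b=snap('side')
h=np.zeros((400,800,3),np.uint8);t=cv2.resize(a['color'][165:245,230:450],None,fx=2.2,fy=2.2,interpolation=2);s=cv2.resize(b['color'][140:290,265:365],None,fx=2.6,fy=2.6,interpolation=2)
h[:t.shape[0],:t.shape[1]]=t;h[:s.shape[0],500:500+s.shape[1]]=s
cv2.imwrite('pics/p5.png',h[:,:,::-1]);go([570,-159,45])"
```

```text
pos [440.   85.4 133.5] yaw 1.7317 d units [-0.3568 -1.048   0.3543] twist 0.0009 F [-0.1  0.2  0.6] gap 60.9 t 31.45
```

View pics/p5.png

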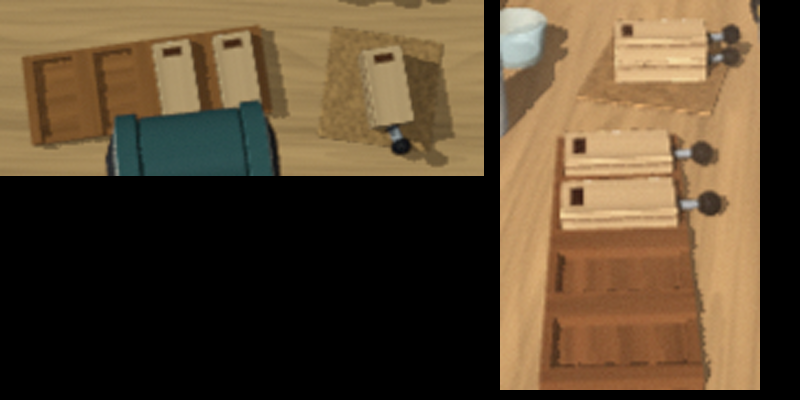

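The two loose boxes are piled squarely on the mat (side view around (660,50)), with both knobs over at (730,35) and (730,57). The firm boxes are still in their pockets and the gripper is clear.

```bash
python3 -c "
from bench import robot
print(robot.job_done())"
```

```text
the job is handed in; nothing more can be done
None
```

I found the two leftmost boxes had loose knobs, pushed both knobs over to the -y side and stacked those boxes squarely in the middle of the mat; the two firm ones stayed in their pockets, and I handed the job in at about 31.5 s (no verdict came back).

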